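# Bed the ceramic backing tiles in their rail with a pressing shoe

### The arm

A 6-joint arm with a two-finger parallel gripper is mounted at the origin on the work surface. World frame = base frame: x ahead of the robot, y to its left, z up, the work surface at z = 0. Lengths are in m, angles in rad, forces in N, time in s.
With the tool pointing down it reaches from about 0.375 to 0.9 m from the base axis. Payload 3.1 kg.
Tool frame: the origin (TCP) lies on the centre line of the jaws, within the pads' length; the fingertips stand 22 mm ahead of it and the grasp point (between the pads) lies 3 mm ahead of it; z points along the fingers, x is the direction in which the jaws open and shut, and the axes are right-handed (so a half turn about z gives the same grasp; the last joint's range is limited). The gripper opens to 87 mm and grips with 3 to 60 N. Pads are 19 mm wide; open, the fingers measure 117 mm over their backs; the gripper's body (75 mm by 190 mm) begins 51 mm behind the grasp point.
Start: joints at [1.121, 0.527, 1.433, -0, 1.181, -0.178], TCP at [0.168, 0.602, 0.245] pointing down, gripper open.
Joint ranges: [-3.08, 3.08], [-0.75, 2.2], [0.22, 2.44], [-1.43, 4.57], [0, 2.65], [-2.85, 2.85]. Speed limits (rad/s): [2.79, 2.79, 3.14, 3.14, 3.14, 3.14].

### API

Orientations are given as a unit quaternion [x, y, z, w].
In Python, from rig import robot, camera, order gives the robot as it stands.
- The arm moves only by the shell command python3 -m pendant 'ROWS' [OPENING] [FORCE]. ROWS is JSON, a list of rows, each a list of 2 entries, a list of its own where there are three numbers: the shift along the tool's x, y, z in mm, then the turn about the tool's z in degrees. A call has 1 to 8 rows; each row shifts and turns the commanded pose from where the row before left it, along the tool's axes as they then stand; what a row does not reach is not made up. A row lasts 1/8 s, in which the tool goes at most 62.5 mm and 10.7 degrees, less where a joint would pass 70% of its speed; a pose out of reach is approached as far as the arm can. A call with a gripper value outside its range is refused whole. OPENING is the finger opening in mm, from 0 to 87, set as the call begins (- or left out, the last holds). The fingers move at their own pace and stop on an object; FORCE is the grip in N (left out, the last holds). Time passes only in rows, so rows that do not move let the fingers close. It gives the time, the measured TCP pose, the force and the opening at its end, in the units of the state.
- robot.get_obs(): the state, without advancing time (a new reading comes with each control period).
- camera(name): name is "scene" or "top" or "wrist"; returns a dict with "pixels" (384x512x3 uint8, blue, green, red), "mtx" (3x3 intrinsics, pixels), "R" (3x3) and "t" (3): a world point X has camera coordinates R X + t. Camera axes: x right, y down, z forward; pixel columns grow to the right and rows downward; lengths in m; the calibration is good to about 2 mm. A picture is of the moment at which its call begins. There is no depth.
- order.hand_in(): hands the job in, once; it reports no verdict.
The state is a dict: "time": time; "q": joint angles; "joint_velocities": joint speeds; "joint_torque": joint torques, N m; "position": TCP position; "tool_rot": TCP orientation; "ft_force": force on the tool from outside, world axes, zero at the start; "moment": the same for the moment, N m; "grip_width": finger opening in m.
Only numpy, scipy, OpenCV 4.12 (cv2) and the standard library are available. Lean on these libraries where they do the work, as an engineer would, in place of code of your own. Each camera call takes 0.05 s, during which the arm holds its last target. There are 200 camera calls.

### The job

Take the wooden pressing shoe from its rubber pad and bed all six ceramic backing tiles fully home in the steel channel: press down on the tile next to the hanging eye, then sweep the shoe along the row to the far end in one stroke, without lifting it on the way. Press with a steady 15 N or so; the tiles are brittle, so never reach 40 N, and touch them and their carrier with nothing but the shoe. Then stand the shoe back upright in the middle of its pad, let go, and leave the tin and the pipe offcut where they are.

Things in the scene. Friction and masses are not known exactly. Their poses are not given: they have to be found in the camera images.
- carrier: Steel fixture fixed to the bench: base plate 150 x 90 x 10 mm, a saddle on its middle and on that a channel 164 mm long (x), 44 mm wide, with a row of six white tiles. Origin: centre of the underside, on the bench; x along the row, z up. A flat steel hanging eye sticks out of the channel's -x end (x = -82 to -114 mm): the stroke starts at this end and ends at +x.
- row_mid (a point): Middle of the row, 58 mm above the carrier's origin: the height of the tops of fully home tiles with the saddle at its nominal setting (channel lips 6 mm lower). Fixed to the base, so it does not show the setting. Each tile is 25 mm long, 30 mm wide, 1 mm gaps, centres on the carrier's x axis; tiles start 4.5 to 7 mm proud, each differently.
- pivot (a point): Nominal saddle axis, along the carrier's y, under the channel, 40 mm above the carrier's origin (fixed to the base). The saddle was locked at an unknown height, up to 8 mm higher or lower than this, with the channel tilted end to end by an unknown angle up to 0.06 rad (4 mm at the end tiles): both to be felt. It does not give during the work.
- shoe: Loose hardwood shoe, 0.18 to 0.35 kg, same front and back. Origin: centre of its flat sole, 24 mm (x) x 40 mm (y). Beyond the flat both ends ramp up at 20 degrees to 11 mm, 44 mm from the origin: moved along its x it slides on to proud tiles and pushes them down. On top a grip block 50 mm (x) x 24 mm (y), 22 to 86 mm above the sole: hold it across the 24 mm.
- pad: Flat black rubber pad, fixed, 130 x 130 x 6 mm; origin at the centre of its underside on the bench. The shoe starts standing on it and goes back to its middle.
- tile1 (a joint): Tile 1 of 6, counted from the hanging eye (tile 1's centre at x = -65 mm of the carrier): how far it has been pushed down, m; starts 0 to 0.0025, fully home against a hard stop at 0.007. Stiff: it takes 5 N to move it, and it stays where it is left.
- tile2 (a joint): Tile 2 of 6, counted from the hanging eye (tile 2's centre at x = -39 mm of the carrier): how far it has been pushed down, m; starts 0 to 0.0025, fully home against a hard stop at 0.007. Stiff: it takes 5 N to move it, and it stays where it is left.
- tile3 (a joint): Tile 3 of 6, counted from the hanging eye (tile 3's centre at x = -13 mm of the carrier): how far it has been pushed down, m; starts 0 to 0.0025, fully home against a hard stop at 0.007. Stiff: it takes 5 N to move it, and it stays where it is left.
- tile4 (a joint): Tile 4 of 6, counted from the hanging eye (tile 4's centre at x = 13 mm of the carrier): how far it has been pushed down, m; starts 0 to 0.0025, fully home against a hard stop at 0.007. Stiff: it takes 5 N to move it, and it stays where it is left.
- tile5 (a joint): Tile 5 of 6, counted from the hanging eye (tile 5's centre at x = 39 mm of the carrier): how far it has been pushed down, m; starts 0 to 0.0025, fully home against a hard stop at 0.007. Stiff: it takes 5 N to move it, and it stays where it is left.
- tile6 (a joint): Tile 6 of 6, counted from the hanging eye (tile 6's centre at x = 65 mm of the carrier): how far it has been pushed down, m; starts 0 to 0.0025, fully home against a hard stop at 0.007. Stiff: it takes 5 N to move it, and it stays where it is left.
- tin: Bystander: plain closed metal tin, 66 mm diameter, 65 mm high, standing; origin at the centre of its underside. It and the pad swap places between starts.
- offcut: Bystander: short steel pipe offcut, 60 mm diameter, 70 mm high, standing; origin at the centre of its lower end.
There are look-alikes about, which are no part of the job. Of the things that look like the pad, the middle-sized one is meant.

How it is judged:
On the way, in this order (a step that is already met when the one before it is completed fails the run):
1. the tile next to the hanging eye is pressed home with the shoe, the far tiles still proud (value of joint tile1 above 0.0055 m and value of joint each of tile4, tile6 below 0.0055 m and contact force between shoe and carrier above 3 N), for 0.1 s.
2. the shoe has swept half the row: tiles 1 to 4 are home, the shoe still pressing (value of joint each of tile1, tile2, tile3, tile4 above 0.0055 m and contact force between shoe and carrier above 3 N), for 0.02 s.
3. all six tiles are home (value of joint each of tile1, tile2, tile3, tile4, tile5, tile6 above 0.0055 m), for 0.1 s.
At the end, for the whole second after the job is handed in: All six tiles are within 1.5 mm of fully home; the shoe stands upright (within 0.1 rad), at rest on its pad, its origin within 40 mm of the pad's centre (all of step 3 and horizontal distance between shoe and pad below 0.04 m and z of shoe in the frame of pad below 0.01 m and angle between shoe's own z axis and vertical below 0.1 rad and linear speed of shoe below 0.02 m/s); the robot touches nothing.
It fails at once if the shoe presses on the tiles or carrier with more than 40 N (contact force between shoe and carrier above 40 N).
It fails at once if the shoe is lifted clear of the row in mid-stroke (sole more than 85 mm above the carrier's origin while tile 1 is home and tile 6 is not) (value of joint tile1 above 0.0055 m and value of joint tile6 below 0.0055 m and z of shoe in the frame of carrier above 0.085 m).
It fails at once if the robot touches the tiles or carrier itself (contact force between any of the fingers, the arm and carrier above 1 N).
It fails at once if the shoe is toppled (tilted more than 0.6 rad) (angle between shoe's own z axis and vertical above 0.6 rad).
It fails at once if a bystander is moved by more than 20 mm (distance of any of tin, offcut from where it was at the start of the episode above 0.02 m).
It also fails if it takes over 72 s, if anything falls off the work surface, if the arm or the gripper's body presses on something with over 40 N, if the wrist force passes 120 N, or if a joint passes its speed limit or range.

## Working session

There is one attempt and no reset: what is moved stays moved. The work goes in short steps, Python scripts to look and compute and a shell command to move; the robot and the scene stay as the last step left them, time stands still between calls to the robot, and variables do not carry over. Pictures are saved under pics/ and viewed, about 8 in all and at most 12, crops included, and the job is handed in when it is done.

```bash
mkdir -p pics; ls
python3 - <<'E'
from rig import robot,camera
import cv2
for n in("scene","top"):
    c=camera(n); cv2.imwrite(f"pics/{n}0.png",c["pixels"]); print(n,c["mtx"].round(1).tolist(),c["R"].round(3).tolist(),c["t"].round(3).tolist())
o=robot.get_obs(); print({k:(v if not hasattr(v,'round') else v.round(3)) for k,v in o.items()})
E
```

```text
pics
scene [[445.6, 0.0, 256.6], [0.0, 445.6, 188.1], [0.0, 0.0, 1.0]] [[0.402, 0.916, 0.004], [0.66, -0.287, -0.694], [-0.634, 0.282, -0.72]] [-0.072, -0.326, 1.558]
top [[347.9, 0.0, 253.0], [0.0, 347.9, 190.1], [0.0, 0.0, 1.0]] [[0.026, -1.0, 0.015], [-0.991, -0.027, -0.13], [0.13, -0.012, -0.991]] [-0.177, 0.54, 1.02]
{'time': 0.1, 'q': array([ 1.121,  0.528,  1.434, -0.   ,  1.181, -0.179]), 'joint_velocities': array([ 0.   , -0.   , -0.003,  0.001, -0.   ,  0.002]), 'joint_torque': array([  0.   , -44.098, -17.715,   0.063,   0.053,  -0.   ]), 'position': array([0.167, 0.601, 0.244]), 'tool_rot': array([ 0.796,  0.605, -0.001,  0.   ]), 'ft_force': array([-0.65 , -0.234, -0.932]), 'moment': array([-0.001, -0.008, -0.008]), 'grip_width': 0.08709441317613478}
```

View pics/top0.png

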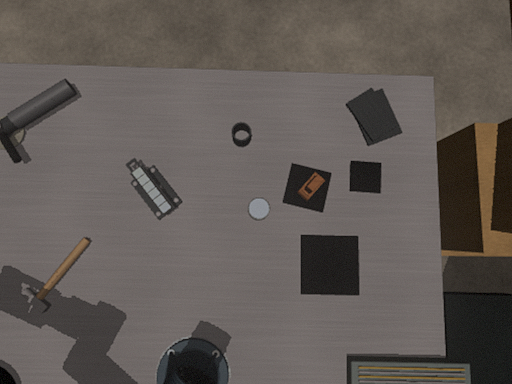

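View pics/scene0.png

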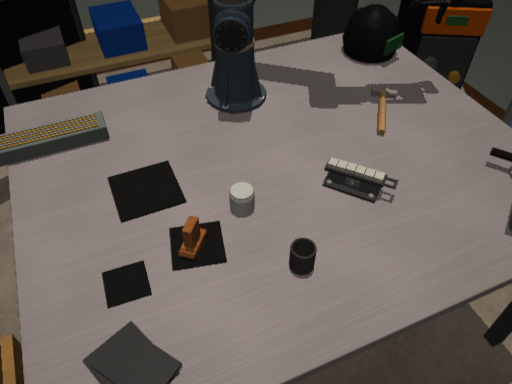

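The top view shows the shoe on the middle-sized pad at about (307,187), the tin at (259,208) and the offcut at (241,133). The carrier is at (155,188), with the eye at its upper left near (132,165). I'll enlarge the carrier and shoe areas next.

Run:
```python
import cv2,numpy as np
t=cv2.imread("pics/top0.png");s=cv2.imread("pics/scene0.png")
def cr(i,x,y,w,h): 
    c=cv2.resize(i[y:y+h,x:x+w],(400,300),interpolation=cv2.INTER_CUBIC); return cv2.convertScaleAbs(c,alpha=1.6)
a=np.hstack([cr(t,115,155,80,60),cr(t,270,155,80,60)]);b=np.hstack([cr(s,320,145,80,60),cr(s,150,190,120,90)])
cv2.imwrite("pics/crop0.png",np.vstack([a,b]))
```

```text
(no output)
```

View pics/crop0.png

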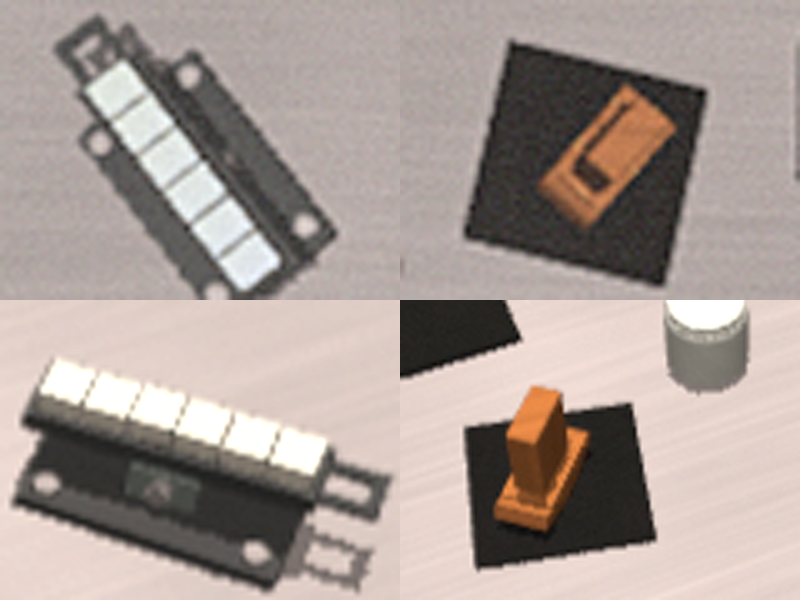

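```bash
cat > h.py <<'E'
import numpy as np,cv2
from rig import robot,camera
from scipy.spatial.transform import Rotation as Rot
def ray(c,px,z):
    "world points on plane z seen at pixels px"
    C=-c["R"].T@c["t"]; p=np.c_[np.atleast_2d(px),np.ones(len(np.atleast_2d(px)))]
    d=(np.linalg.inv(c["mtx"])@p.T).T@c["R"]
    return C+d*((z-C[2])/d[:,2])[:,None]
def proj(c,X):
    p=(c["R"]@np.atleast_2d(X).T).T+c["t"]; p=p@c["mtx"].T; return p[:,:2]/p[:,2:]
def pose():
    o=robot.get_obs(); return np.array(o["position"]),Rot.from_quat(o["tool_rot"])
def rel(target,jawdir_deg=None):
    "mm shift in tool axes to world target, and turn (deg about tool z) to bring tool x to world heading (mod 180)"
    p,R=pose(); d=R.inv().apply(np.array(target)-p)*1000; t=None
    if jawdir_deg is not None:
        w=R.inv().apply([np.cos(np.radians(jawdir_deg)),np.sin(np.radians(jawdir_deg)),0])
        t=np.degrees(np.arctan2(w[1],w[0])); t=(t+90)%180-90
    return d.round(1),t
E
python3 - <<'E'
from h import *
t=camera("top");s=camera("scene")
print("cams",-t["R"].T@t["t"],-s["R"].T@s["t"])
def T(p,ox,oy): return np.array(p,float)/5+[ox,oy]-.4
r=ray(t,T([[82,95],[130,60],[282,258],[232,290]],115,155),.064); print("row",r.round(4).tolist())
def S(p): return np.array(p,float)/5+[320,145]-.4
# scene tiles: corners in lower-left crop
rs=ray(s,S([[332,435],[317,472],[25,395],[52,358]])-[0,60],.064); rs=ray(s,S(np.array([[332,435],[317,472],[25,395],[52,358]])-[0,300]),.064); print("row scene",rs.round(4).tolist())
for n,q in (("top",r),("scene",rs)):
    a,b=(q[0]+q[1])/2,(q[2]+q[3])/2
    print(n,q.mean(0))
a=(r[0]+r[1])/2;b=(r[2]+r[3])/2;print("len",np.linalg.norm(b-a),"head",np.degrees(np.arctan2(*(b-a)[1::-1])))
P=ray(t,T(np.array([[512,41],[706,90],[664,286],[465,238]])-[400,0],270,155),.006)
print("pad",P.round(4).tolist(),P.mean(0),np.linalg.norm(np.diff(P,axis=0),axis=1))
def S2(p): return (np.array(p,float)-[400,300])*.3+[150,190]-.35
P2=ray(s,S2([[465,427],[632,404],[655,541],[477,569]]),.006);print("pad sc",P2.mean(0),np.linalg.norm(np.diff(P2,axis=0),axis=1))
e=ray(t,T(np.array([[538,185],[588,230],[676,128],[628,85]])-[400,0],270,155),.017);print("shoe17",e.round(4).tolist())
bt=ray(s,S2([[507,436],[553,443],[566,392],[535,387]]),.092);print("block top sc",bt.round(4).tolist(),bt.mean(0))
for px,z,n in(([259,208],.065,'tin'),([241,129],.07,'offcut')):print(n,ray(t,px,z))
print(pose()[0],pose()[1].as_matrix().round(2).tolist())
E
```

```text
cams [ 0.40711442 -0.15028464  1.08385645] [ 1.23222481 -0.46672072  0.89658533]
row [[0.5801, 0.2002, 0.064], [0.602, 0.1733, 0.064], [0.4867, 0.0768, 0.064], [0.4672, 0.1048, 0.064]]
row scene [[0.5814, 0.2033, 0.064], [0.6019, 0.1794, 0.064], [0.4878, 0.0672, 0.064], [0.4674, 0.0962, 0.064]]
top [0.53398086 0.13876933 0.064     ]
scene [0.53462712 0.13652784 0.064     ]
len 0.14906224373410765 head -139.944503946061
pad [[0.6389, -0.2838, 0.006], [0.611, -0.4068, 0.006], [0.4864, -0.3802, 0.006], [0.513, -0.2559, 0.006]] [ 0.56235164 -0.33167328  0.006     ] [0.12613535 0.12734256 0.12711677]
pad sc [ 0.56573413 -0.33169344  0.006     ] [0.12869977 0.12969571 0.12686819]
shoe17 [[0.5461, -0.2996, 0.017], [0.519, -0.3308, 0.017], [0.5843, -0.3854, 0.017], [0.6107, -0.3553, 0.017]]
block top sc [[0.5785, -0.3641, 0.092], [0.597, -0.337, 0.092], [0.5571, -0.3142, 0.092], [0.5439, -0.3328, 0.092]] [ 0.56914472 -0.33702635  0.092     ]
tin [[ 0.48826654 -0.18102491  0.065     ]]
offcut [[ 0.72431274 -0.12115259  0.07      ]]
[0.16755126 0.60167467 0.24393268] [[0.27, 0.96, -0.0], [0.96, -0.27, -0.0], [-0.0, -0.0, -1.0]]
```

Run:
```python
from h import *
print(rel([.50,.138,.29],49.5))
```

```text
(array([-357.5,  444.7,  -45.7]), np.float64(24.927287561445524))
```

```bash
python3 -m pendant '[[[-30,37,-6],0],[[-30,37,-6],0],[[-30,37,-6],0],[[-30,37,-6],0],[[-30,37,-6],0],[[-30,37,-6],0]]'; python3 -m pendant '[[[-30,37,-5],0],[[-30,37,-5],0],[[-30,37,0],0],[[-30,37,0],0],[[-30,37,0],0],[[-28,38,0],0],[[0,0,0],0]]'
python3 - <<'E'
from h import *
c=camera("wrist");cv2.imwrite("pics/w1.png",c["pixels"]);print(c["mtx"].tolist(),pose()[0],-c["R"].T@c["t"])
print(rel([.567,-.34,.25],49.5))
E
```

```text
time: 0.95
position: [0.334, 0.3677, 0.2807]
tool_rot: [0.796, 0.605, 0.0, 0.0]
ft_force: [0.6, 1.0, 0.4]
grip_width: 0.0869
time: 1.82
position: [0.5025, 0.1352, 0.2905]
tool_rot: [0.798, 0.603, 0.0, 0.001]
ft_force: [0.2, -0.4, 0.3]
grip_width: 0.0871
[[305.31607967759265, 0.0, 251.404599511131], [0.0, 305.31607967759265, 188.84226646201827], [0.0, 0.0, 1.0]] [0.50083894 0.13665001 0.29026769] [0.43791343 0.15302924 0.42947411]
(array([-440.8,  193. ,   40.1]), np.float64(24.75647061418121))
```

View pics/w1.png

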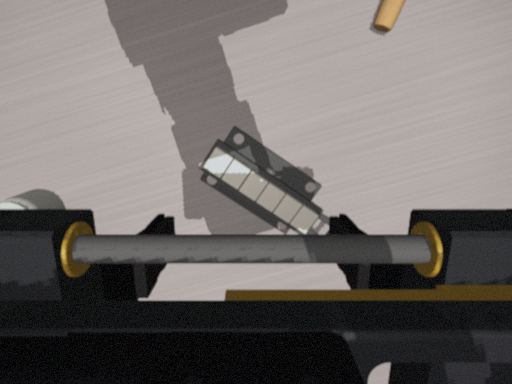

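Wrist view: the row runs from tile 6 at about (210,158) to tile 1 at about (307,220). The four plate screws are at about (239,138), (312,187), (283,227) and (211,180). The screws' mean gives the carrier origin and heading without the height being known.

Run:
```python
from h import *
t=camera("top");w=camera("wrist");s=camera("scene")
head=lambda v:np.degrees(np.arctan2(v[1],v[0]))
def rep(n,P): # order: A1(eye),A2(far) one side; B1(eye),B2(far) other side
    print(n,P.mean(0).round(4),"heads",head(P[1]-P[0]).round(1),head(P[3]-P[2]).round(1),"len",np.linalg.norm(P[1]-P[0]).round(4),np.linalg.norm(P[3]-P[2]).round(4),np.linalg.norm(P[2]-P[0]).round(4))
rep("top",ray(t,np.array([[189,70],[307,222],[98,140],[215,290]])/5+[115,155]-.4,.012))
rep("wrist",ray(w,[[312,187],[239,138],[283,227],[211,180]],.012))
g=cv2.cvtColor(w["pixels"],cv2.COLOR_BGR2GRAY)
cv2.imwrite("pics/w1c.png",cv2.convertScaleAbs(cv2.resize(g[115:245,185:345],(800,650)[:2],interpolation=cv2.INTER_CUBIC)[:600],alpha=1.5))
```

```text
top [0.5377 0.1403 0.012 ] heads -139.9 -139.4 len 0.1219 0.1198 0.0703
wrist [0.5313 0.1437 0.012 ] heads -139.4 -139.9 len 0.1227 0.1239 0.0715
```

View pics/w1c.png

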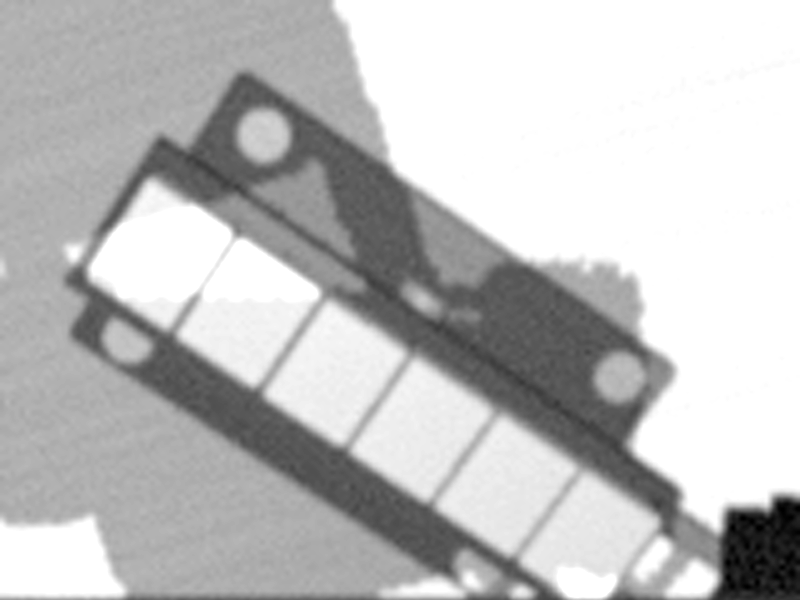

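```bash
python3 - <<'E'
from h import *
w=camera("wrist")
head=lambda v:np.degrees(np.arctan2(v[1],v[0]))
for z in(.056,.064,.072):
    f=lambda p:ray(w,np.array(p)/5+[185,115]-.4,z)
    m=f([[380,400],[413,353],[347,447]]);u=f([[660,522],[152,178],[515,560],[87,265]])
    print(z,m[0].round(4),np.linalg.norm(m[1]-m[2]).round(4),head(u[1]-u[0]),head(u[3]-u[2]),np.linalg.norm(u[1]-u[0]).round(4))
print(ray(w,np.array([[264,135],[618,378]])/5+[185,115]-.4,.012))
E
python3 -m pendant '[[[-55,24,0],0],[[-55,24,0],0],[[-55,24,0],0],[[-55,24,0],0],[[-55,24,0],0],[[-55,24,0],0],[[-55,24,0],0],[[-55,25,0],0]]'
python3 -m pendant '[[[0,0,0],8],[[0,0,0],8],[[0,0,0],9],[[0,0,0],0]]'
python3 - <<'E'
from h import *
c=camera("wrist");cv2.imwrite("pics/w2.png",c["pixels"]);print(pose()[0],robot.get_obs()["q"],pose()[1].as_matrix()[:,0])
E
```

```text
0.056 [0.5338 0.1409 0.056 ] 0.0297 -140.057464816485 -141.11866512821175 0.1563
0.064 [0.5317 0.1412 0.064 ] 0.029 -140.05746481648504 -141.11866512821175 0.153
0.072 [0.5296 0.1415 0.072 ] 0.0284 -140.05746481648498 -141.11866512821175 0.1496
[[0.46526277 0.12807336 0.012     ]
 [0.55720733 0.20544291 0.012     ]]
time: 3.08
position: [0.5686, -0.3381, 0.2907]
tool_rot: [0.796, 0.606, 0.0, -0.0]
ft_force: [0.9, -0.1, 0.9]
grip_width: 0.0868
time: 3.58
position: [0.5684, -0.3365, 0.2905]
tool_rot: [0.908, 0.42, -0.0, -0.0]
ft_force: [-0.3, 0.3, -0.8]
grip_width: 0.0874
[ 0.56840227 -0.33670026  0.29054158] [-7.03615354e-01  5.34169058e-01  1.28327807e+00  2.71004595e-05
  1.32451221e+00 -1.57061793e+00] [6.47119709e-01 7.62388406e-01 2.62148644e-05]
```

View pics/w2.png

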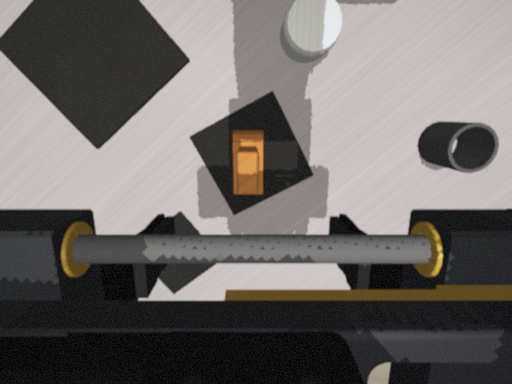

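The wrist view shows the shoe upright on its pad, already aligned with the jaws. Its sole spans about u 232–264, v 130–195, and the pad corners are at about (272,92), (313,174), (235,214) and (191,137).

Run:
```python
from h import *
w=camera("wrist");t=camera("top")
def seg(c,box):
    h=cv2.cvtColor(c["pixels"],cv2.COLOR_BGR2HSV);m=((h[...,0]>5)&(h[...,0]<20)&(h[...,1]>130)).astype(np.uint8)
    x0,y0,x1,y1=box;k=np.zeros_like(m);k[y0:y1,x0:x1]=m[y0:y1,x0:x1];return k
P=ray(w,[[272,92],[313,174],[235,214],[191,137]],.006);print("pad",P.mean(0),np.linalg.norm(np.diff(P,axis=0),axis=1))
k=seg(w,(190,90,320,205));ys,xs=np.nonzero(k)
# per-row extents (lower rows = sole)
for y in range(ys.min(),ys.max()+1,5): r=xs[ys==y];print(y,r.min(),r.max())
print(ys.min(),ys.max())
# model fit: silhouette of shoe in wrist+top
from scipy.optimize import minimize
pts=np.array([[sx*a,sy*20,z] for sx in(-1,1) for sy in(-1,1) for a,z in((12,0),(44,11),(44,22))]+[[sx*25,sy*12,z] for sx in(-1,1) for sy in(-1,1) for z in(22,86)])/1000
A=pts[[i for i in range(12)]];B=pts[12:]
masks=[(w,k),(t,seg(t,(280,150,345,220)))]
def cost(v):
    x,y,a=v;a=np.radians(a);R=np.array([[np.cos(a),-np.sin(a),0],[np.sin(a),np.cos(a),0],[0,0,1]]);e=0
    for c,m in masks:
        d=np.zeros((384*4,512*4),np.uint8)
        for q in(A,B):
            p=proj(c,q@R.T+[x,y,.006]);cv2.fillConvexPoly(d,cv2.convexHull(((p+.5)*4).astype(np.int32)),1)
        f=cv2.resize(d.astype(np.float32),(512,384),interpolation=cv2.INTER_AREA);e+=np.abs(f-m).sum()
    return e
r=minimize(cost,[.567,-.34,-40.5],method="Nelder-Mead",options=dict(initial_simplex=[[.567,-.34,-40.5],[.573,-.34,-40.5],[.567,-.334,-40.5],[.567,-.34,-36]]))
print(r.x,r.fun,[m.sum() for _,m in masks]); print(rel([*r.x[:2],.075],r.x[2]+90))
```

```text
pad [ 0.56203123 -0.32994307  0.006     ] [0.12571018 0.12582974 0.12572216]
130 233 263
135 232 263
140 232 263
145 232 263
150 232 263
155 233 263
160 233 263
165 233 263
170 233 263
175 233 263
180 233 263
185 233 263
190 233 263
195 255 255
130 195
[  0.56343942  -0.33975672 -40.01698579] 483.9375 [np.uint64(2026), np.uint64(0)]
(array([ -5.2,  -2. , 215.6]), np.float64(-0.37883861386923456))
```

```bash
python3 - <<'E'
from h import *
w=camera("wrist");P=ray(w,[[248,130],[248,195]],.02);print(P,P.mean(0),rel(P.mean(0)))
E
python3 -m pendant '[[[-3,-1,40],0],[[0,0,40],0],[[0,0,40],0],[[0,0,40],0],[[0,0,35],0],[[0,0,20],0],[[0,0,15],0],[[0,0,0],0]]'
```

```text
[[ 0.53037573 -0.31191045  0.02      ]
 [ 0.59790154 -0.36956104  0.02      ]] [ 0.56413864 -0.34073574  0.02      ] (array([ -5.3,  -0.9, 270.6]), None)
time: 4.78
position: [0.5652, -0.3394, 0.06]
tool_rot: [0.908, 0.418, -0.0, -0.0]
ft_force: [0.9, 0.8, 0.7]
grip_width: 0.0868
```

```bash
python3 -m pendant '[[[0,0,0],0],[[0,0,0],0],[[0,0,0],0],[[0,0,0],0],[[0,0,0],0],[[0,0,0],0],[[0,0,0],0],[[0,0,0],0]]' 20 50; python3 -m pendant '[[[0,0,-10],0],[[0,0,-20],0],[[0,0,-40],0],[[0,0,-40],0],[[0,0,-40],0],[[0,0,0],0],[[0,0,0],0]]'
python3 - <<'E'
from h import *
print(robot.get_obs()["ft_force"],robot.get_obs()["moment"],rel([.533,.14,.21],130))
c=camera("wrist");cv2.imwrite("pics/w3.png",c["pixels"])
E
```

```text
time: 5.78
position: [0.5653, -0.3396, 0.0605]
tool_rot: [0.908, 0.418, -0.0, -0.0]
ft_force: [-0.5, -0.5, 0.5]
grip_width: 0.0237
time: 6.65
position: [0.5648, -0.339, 0.2104]
tool_rot: [0.908, 0.418, -0.0, -0.0]
ft_force: [-0.4, -0.7, -3.6]
grip_width: 0.0236
[-0.40579365 -0.73307873 -3.64572845] [-0.02782698  0.01976349  0.03321364] (array([ 343.2, -335.7,    0.8]), np.float64(-80.57078469388745))
```

View pics/w3.png

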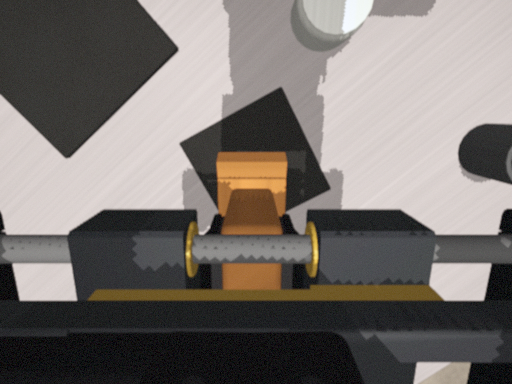

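The shoe is held square: it is the orange sole centred at u≈252 between the jaws, clear of the pad. Next I move over tile 1 (carrier x = -66 mm) and turn it in line.

Run:
```python
from h import *
u=np.array([np.cos(np.radians(-140)),np.sin(np.radians(-140))]);p=np.array([.533,.14])-.066*u
print(p,rel([*p,.21],130))
```

```text
[0.58355893 0.18242398] (array([ 4.083e+02, -3.244e+02,  4.000e-01]), np.float64(-80.5727511429075))
```

```bash
python3 -m pendant '[[[20,-16,0],0],[[34,-27,0],0],[[34,-27,0],0],[[34,-27,0],0],[[34,-27,0],0],[[34,-27,0],0],[[34,-27,0],0]]';python3 -m pendant '[[[34,-27,0],0],[[34,-27,0],0],[[34,-27,0],0],[[34,-27,0],0],[[28,-22,0],0],[[20,-16,0],0],[[0,0,0],0]]'; python3 -m pendant '[[[0,0,0],-9],[[0,0,0],-9],[[0,0,0],-9],[[0,0,0],-9],[[0,0,0],-9],[[0,0,0],-9],[[0,0,0],-9],[[0,0,0],-9]]' ; python3 -m pendant '[[[0,0,0],-8.5],[[0,0,0],0],[[0,0,0],0]]'
python3 - <<'E'
from h import *
u=np.array([np.cos(np.radians(-140)),np.sin(np.radians(-140))]);p=np.array([.533,.14])-.066*u
print(p,rel([*p,.145],130),robot.get_obs()["q"].round(2),robot.get_obs()["ft_force"])
c=camera("scene");cv2.imwrite("pics/s4.png",cv2.resize(c["pixels"][60:260,250:500],(750,600),interpolation=cv2.INTER_CUBIC))
E
```

```text
time: 7.58
position: [0.5743, -0.0505, 0.2092]
tool_rot: [0.908, 0.418, -0.001, -0.001]
ft_force: [0.4, -0.6, -2.7]
grip_width: 0.0235
time: 8.45
position: [0.5825, 0.1839, 0.2091]
tool_rot: [0.908, 0.42, -0.002, -0.001]
ft_force: [-0.4, -0.2, -2.6]
grip_width: 0.0239
time: 9.45
position: [0.5834, 0.1804, 0.2096]
tool_rot: [0.487, 0.873, -0.001, -0.001]
ft_force: [0.5, 0.8, -2.8]
grip_width: 0.0238
time: 9.82
position: [0.5841, 0.1808, 0.2101]
tool_rot: [0.424, 0.906, -0.0, -0.001]
ft_force: [-0.1, 0.5, -2.7]
grip_width: 0.0239
[0.58355893 0.18242398] (array([ 1.6,  0.8, 65.1]), np.float64(-0.21383841403759618)) [ 0.12  0.55  1.5  -0.    1.09 -2.15] [-0.08052992  0.48567017 -2.7263383 ]
```

View pics/s4.png

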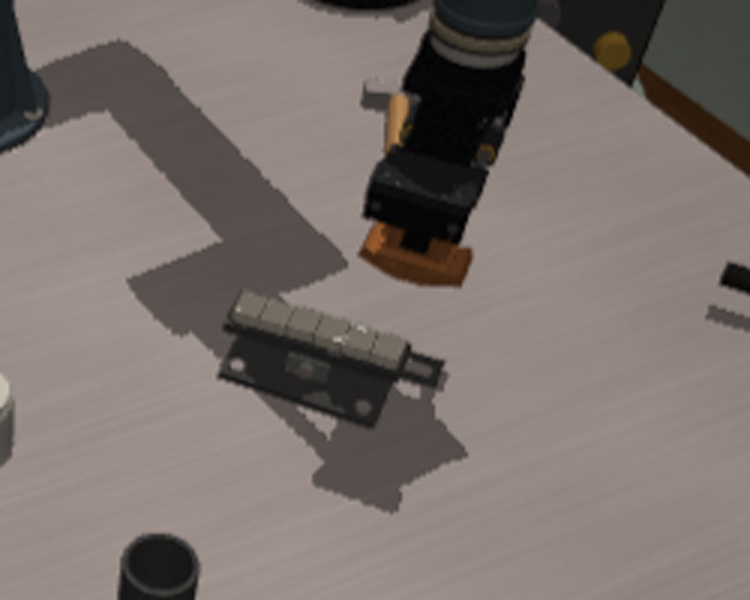

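The shoe hangs over the eye end, parallel with the row. I'll descend to just above the highest possible tile, then feel.

```bash
python3 -m pendant '[[[1.5,1,20],0],[[0,0,25],0],[[0,0,15],0],[[0,0,8],0],[[0,0,4],0],[[0,0,0],0]]'; for i in 1; do python3 -m pendant '[[[0,0,2],0],[[0,0,0],0]]';python3 -m pendant '[[[0,0,1],0],[[0,0,0],0]]';python3 -m pendant '[[[0,0,1],0],[[0,0,0],0]]';python3 -m pendant '[[[0,0,1],0],[[0,0,0],0]]';python3 -m pendant '[[[0,0,1],0],[[0,0,0],0]]'; done | grep -E "pos|ft"
```

```text
time: 10.62
position: [0.5848, 0.1829, 0.1388]
tool_rot: [0.423, 0.906, 0.0, 0.0]
ft_force: [0.3, 0.9, -2.4]
grip_width: 0.0234
position: [0.5846, 0.1829, 0.1369]
ft_force: [0.0, 0.8, -2.8]
position: [0.5844, 0.1829, 0.1356]
ft_force: [1.3, 0.8, -2.8]
position: [0.5844, 0.1829, 0.1345]
ft_force: [-0.3, 0.3, -2.1]
position: [0.5844, 0.1828, 0.1334]
ft_force: [0.6, 0.0, -2.3]
position: [0.5844, 0.1828, 0.1324]
ft_force: [-1.1, -0.5, -2.0]
```

```bash
{ python3 -m pendant '[[[0,0,1],0],[[0,0,0],0]]';python3 -m pendant '[[[0,0,1],0],[[0,0,0],0]]';python3 -m pendant '[[[0,0,1],0],[[0,0,0],0]]';python3 -m pendant '[[[0,0,1],0],[[0,0,0],0]]';python3 -m pendant '[[[0,0,1],0],[[0,0,0],0]]'; } | grep -E "pos|ft"
```

```text
position: [0.5844, 0.1829, 0.1314]
ft_force: [-0.1, -0.3, -2.6]
position: [0.5844, 0.1829, 0.1305]
ft_force: [-0.0, -0.0, -2.5]
position: [0.5844, 0.1829, 0.1295]
ft_force: [-0.8, -0.1, -1.1]
position: [0.5844, 0.1828, 0.1284]
ft_force: [-0.3, 0.1, -2.4]
position: [0.5844, 0.1829, 0.1275]
ft_force: [-0.7, 0.1, -2.9]
```

```bash
{ python3 -m pendant '[[[0,0,1],0],[[0,0,0],0]]';python3 -m pendant '[[[0,0,1],0],[[0,0,0],0]]';python3 -m pendant '[[[0,0,1],0],[[0,0,0],0]]'; } | grep -E "pos|ft"
```

```text
position: [0.5844, 0.1828, 0.1265]
ft_force: [-0.4, -0.1, -2.4]
position: [0.5844, 0.1829, 0.1254]
ft_force: [-0.4, 0.2, -3.2]
position: [0.5844, 0.1829, 0.1245]
ft_force: [-0.2, 0.0, -3.3]
```

```bash
{ python3 -m pendant '[[[0,0,1],0],[[0,0,0],0]]';python3 -m pendant '[[[0,0,1],0],[[0,0,0],0]]';python3 -m pendant '[[[0,0,1],0],[[0,0,0],0]]';python3 -m pendant '[[[0,0,1],0],[[0,0,0],0]]'; } | grep -E "pos|ft"
```

```text
position: [0.5844, 0.1828, 0.1235]
ft_force: [0.3, -0.4, -1.9]
position: [0.5844, 0.1828, 0.1225]
ft_force: [-0.1, 0.6, -1.7]
position: [0.5844, 0.1829, 0.1214]
ft_force: [-0.1, -0.4, -2.5]
position: [0.5844, 0.1829, 0.1204]
ft_force: [-0.2, -0.6, -2.5]
```

```bash
{ python3 -m pendant '[[[0,0,1],0],[[0,0,0],0]]';python3 -m pendant '[[[0,0,1],0],[[0,0,0],0]]';python3 -m pendant '[[[0,0,1],0],[[0,0,0],0]]'; } | grep -E "pos|ft"
```

```text
position: [0.5846, 0.1829, 0.1196]
ft_force: [0.1, 0.7, -1.5]
position: [0.5846, 0.1829, 0.119]
ft_force: [-1.2, -0.0, 2.1]
position: [0.5846, 0.1829, 0.1177]
ft_force: [-1.4, 0.0, 2.9]
```

```bash
{ python3 -m pendant '[[[0,0,1],0],[[0,0,0],0]]';python3 -m pendant '[[[0,0,1],0],[[0,0,0],0]]';python3 -m pendant '[[[0,0,1],0],[[0,0,0],0]]'; } | grep -E "pos|ft"
```

```text
position: [0.5847, 0.1829, 0.1172]
ft_force: [-1.7, 0.2, 5.9]
position: [0.5847, 0.183, 0.1164]
ft_force: [-1.6, -0.1, 7.1]
position: [0.5848, 0.183, 0.1154]
ft_force: [-1.0, 0.0, 7.0]
```

```bash
{ python3 -m pendant '[[[0,0,0.7],0],[[0,0,0],0]]';python3 -m pendant '[[[0,0,0.7],0],[[0,0,0],0]]'; } | grep -E "pos|ft"
```

```text
position: [0.5848, 0.183, 0.1148]
ft_force: [-1.4, 0.0, 6.5]
position: [0.5848, 0.183, 0.1141]
ft_force: [-2.1, -0.1, 7.9]
```

```bash
{ python3 -m pendant '[[[0,0,0.7],0],[[0,0,0],0]]'; } | grep -E "pos|ft"
```

```text
position: [0.5848, 0.183, 0.114]
ft_force: [-2.5, 0.1, 10.0]
```

```bash
{ python3 -m pendant '[[[0,0,0.5],0],[[0,0,0],0]]'; python3 -m pendant '[[[0,0,0],0],[[0,0,0],0]]'; } | grep -E "time|pos|ft"
```

```text
time: 17.38
position: [0.5848, 0.183, 0.1138]
ft_force: [-2.9, -0.7, 11.8]
time: 17.62
position: [0.5849, 0.183, 0.1139]
ft_force: [-3.0, -0.0, 11.4]
```

Tile 1 has bottomed out: the position stalls at TCP z ≈ 0.1139 with about 14 N of contact. I'll start the sweep along tool -y in short pieces.

```bash
{ python3 -m pendant '[[[0,-3,0],0],[[0,-3,0],0]]'; python3 -m pendant '[[[0,-3,0],0],[[0,0,0],0]]'; } | grep -E "pos|ft"
```

```text
position: [0.5838, 0.1814, 0.1142]
ft_force: [3.6, 5.9, 5.7]
position: [0.5821, 0.179, 0.1141]
ft_force: [3.0, 4.6, 6.0]
```

```bash
{ python3 -m pendant '[[[0,-3,0.7],0],[[0,0,0],0]]'; python3 -m pendant '[[[0,-4,0.7],0],[[0,0,0],0]]';  python3 -m pendant '[[[0,-4,0.3],0],[[0,0,0],0]]';} | grep -E "pos|ft"
```

```text
position: [0.5801, 0.1768, 0.1139]
ft_force: [3.4, 3.5, 8.1]
position: [0.5777, 0.1743, 0.1137]
ft_force: [3.6, 4.2, 10.6]
position: [0.5749, 0.1716, 0.1136]
ft_force: [3.3, 3.7, 11.1]
```

```bash
{ python3 -m pendant '[[[1,-4,0.3],0],[[0,-3,0],0]]'; python3 -m pendant '[[[1,-4,0.2],0],[[0,-3,0],0]]';  python3 -m pendant '[[[0,-4,0],0],[[0,0,0],0]]';} | grep -E "pos|ft|rot"
```

```text
position: [0.5711, 0.1686, 0.1137]
tool_rot: [0.424, 0.906, 0.007, 0.008]
ft_force: [6.6, 6.0, 9.6]
position: [0.5654, 0.1647, 0.1135]
tool_rot: [0.424, 0.906, 0.007, 0.008]
ft_force: [6.2, 4.5, 10.2]
position: [0.5609, 0.1614, 0.1133]
tool_rot: [0.424, 0.906, 0.005, 0.007]
ft_force: [3.4, 2.6, 11.0]
```

```bash
{ python3 -m pendant '[[[0,-4,0.4],0],[[0,-4,0.2],0]]'; python3 -m pendant '[[[0,-4,0.2],0],[[0,-4,0],0]]';  python3 -m pendant '[[[0,-4,0.2],0],[[0,0,0],0]]';} | grep -E "pos|ft|rot"
```

```text
position: [0.5553, 0.1566, 0.1131]
tool_rot: [0.424, 0.906, 0.006, 0.007]
ft_force: [5.0, 3.9, 15.1]
position: [0.5507, 0.1521, 0.1131]
tool_rot: [0.424, 0.905, 0.007, 0.009]
ft_force: [6.9, 6.4, 12.3]
position: [0.5475, 0.1491, 0.1129]
tool_rot: [0.424, 0.906, 0.007, 0.009]
ft_force: [6.8, 5.0, 13.8]
```

```bash
{ python3 -m pendant '[[[0.5,-4,0.1],0],[[0,-4,0.1],0]]'; python3 -m pendant '[[[0.5,-4,0.1],0],[[0,-4,0.1],0]]';  python3 -m pendant '[[[0,-4,0],0],[[0,0,0],0]]';} | grep -E "pos|ft|rot"
```

```text
position: [0.5418, 0.1446, 0.1128]
tool_rot: [0.424, 0.905, 0.007, 0.01]
ft_force: [7.4, 8.9, 12.7]
position: [0.534, 0.1391, 0.1125]
tool_rot: [0.424, 0.906, 0.006, 0.008]
ft_force: [5.0, 5.2, 14.8]
position: [0.5312, 0.1366, 0.1124]
tool_rot: [0.424, 0.905, 0.006, 0.009]
ft_force: [5.0, 6.0, 13.9]
```

```bash
{ python3 -m pendant '[[[0,-4,0.1],0],[[0,-4,0.1],0]]'; python3 -m pendant '[[[0,-4,0.1],0],[[0,-4,0.1],0]]';  python3 -m pendant '[[[0,-4,0.1],0],[[0,0,0],0]]';} | grep -E "pos|ft|rot"
```

```text
position: [0.5262, 0.132, 0.1122]
tool_rot: [0.424, 0.905, 0.007, 0.01]
ft_force: [7.2, 6.3, 14.6]
position: [0.5194, 0.1264, 0.112]
tool_rot: [0.424, 0.906, 0.006, 0.009]
ft_force: [4.4, 4.6, 17.3]
position: [0.5154, 0.1233, 0.1118]
tool_rot: [0.424, 0.906, 0.005, 0.008]
ft_force: [4.4, 3.7, 17.0]
```

```bash
{ python3 -m pendant '[[[0,-4,0.1],0],[[0,-4,0.1],0]]'; python3 -m pendant '[[[0,-4,0.1],0],[[0,-4,0.1],0]]';  python3 -m pendant '[[[0,-4,0.1],0],[[0,0,0],0]]';} | grep -E "pos|ft|rot"
```

```text
position: [0.5106, 0.1188, 0.1116]
tool_rot: [0.425, 0.905, 0.007, 0.009]
ft_force: [7.3, 7.6, 14.5]
position: [0.5049, 0.1136, 0.1114]
tool_rot: [0.425, 0.905, 0.007, 0.01]
ft_force: [6.3, 7.3, 15.0]
position: [0.5006, 0.1103, 0.1112]
tool_rot: [0.424, 0.906, 0.005, 0.009]
ft_force: [4.8, 3.6, 16.8]
```

```bash
{ python3 -m pendant '[[[0,-4,0.1],0],[[0,-4,0.1],0]]'; python3 -m pendant '[[[0,-4,0.1],0],[[0,-4,0.1],0]]';  python3 -m pendant '[[[0,-4,0.1],0],[[0,0,0],0]]';} | grep -E "pos|ft|rot|time"
```

```text
time: 22.88
position: [0.4944, 0.1053, 0.1109]
tool_rot: [0.424, 0.906, 0.005, 0.009]
ft_force: [5.1, 4.5, 17.4]
time: 23.12
position: [0.4882, 0.1, 0.1105]
tool_rot: [0.424, 0.905, 0.005, 0.009]
ft_force: [5.0, 4.9, 17.7]
time: 23.38
position: [0.4846, 0.0971, 0.1104]
tool_rot: [0.424, 0.906, 0.005, 0.008]
ft_force: [4.5, 3.6, 16.8]
```

```bash
{ python3 -m pendant '[[[0,-3,0.3],0],[[0,0,0],0]]'; python3 -m pendant '[[[0,0,0.5],0],[[0,0,0],0],[[0,0,0],0]]'; } | grep -E "pos|ft|rot|time"
python3 - <<'E'
from rig import camera
import cv2
c=camera("scene");cv2.imwrite("pics/s5.png",cv2.resize(c["pixels"][90:210,280:430],(750,600),interpolation=cv2.INTER_CUBIC))
E
```

```text
time: 23.62
position: [0.4829, 0.0955, 0.1102]
tool_rot: [0.424, 0.905, 0.005, 0.009]
ft_force: [4.9, 4.9, 18.2]
time: 24.0
position: [0.4829, 0.0955, 0.1101]
tool_rot: [0.424, 0.906, 0.005, 0.009]
ft_force: [3.8, 5.0, 22.1]
```

View pics/s5.png

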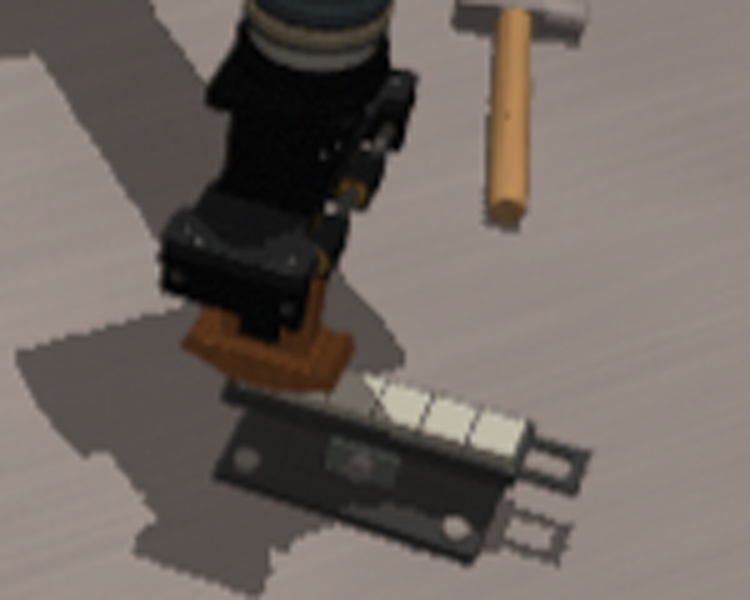

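The row to the right of the shoe lies even, and the shoe sits over tile 6 at about (330,385). I'll lift off and check the row from the clear.

```bash
{ python3 -m pendant '[[[0,0,-3],0],[[0,0,-10],0],[[0,0,-30],0],[[0,0,-40],0],[[0,0,-35],0],[[0,0,0],0],[[0,0,0],0]]'; } | grep -E "pos|ft|rot|time"
python3 - <<'E'
from h import *
c=camera("scene");a=cv2.resize(c["pixels"][145:205,320:400],(800,600),interpolation=cv2.INTER_CUBIC);cv2.imwrite("pics/s6.png",cv2.convertScaleAbs(a,alpha=1.4))
print(rel([.563,-.331,.21],49.6), robot.get_obs()["q"].round(2))
E
```

```text
time: 24.92
position: [0.4729, 0.0946, 0.2229]
tool_rot: [0.423, 0.906, -0.001, -0.002]
ft_force: [-0.0, 0.1, -3.4]
(array([-384.4, -203.9,   12.1]), np.float64(80.32091245473845)) [-0.03  0.37  1.8  -0.    0.97 -2.3 ]
```

View pics/s6.png

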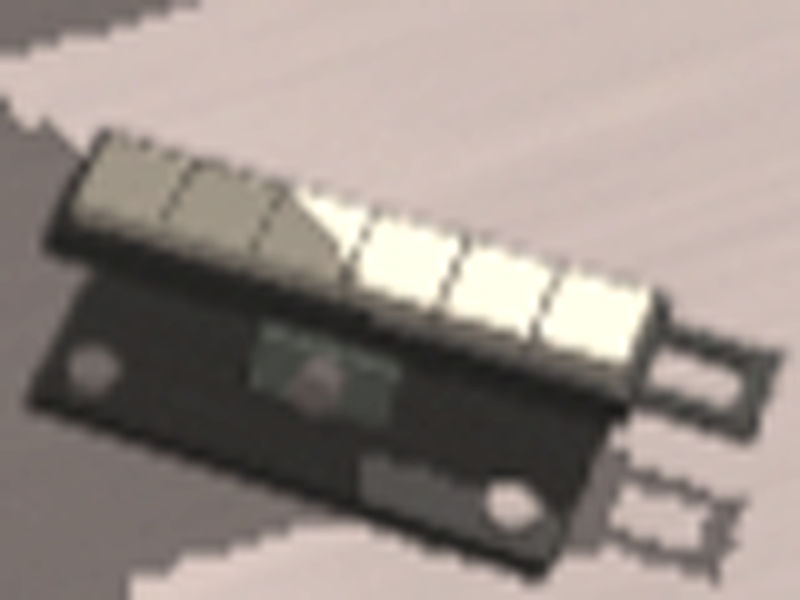

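The row is one even line from (100,170) to (640,320), with no step between tiles. I'll return the shoe.

```bash
python3 -m pendant '[[[-25,-13,0],0],[[-45,-24,0],0],[[-45,-24,0],0],[[-45,-24,0],0],[[-45,-24,0],0],[[-45,-24,0],0],[[-45,-24,0],0],[[-45,-24,0],0]]' >/dev/null;python3 -m pendant '[[[-30,-15,0],0],[[-14,-8,0],0],[[0,0,0],9],[[0,0,0],9],[[0,0,0],9],[[0,0,0],9]]'>/dev/null; python3 -m pendant '[[[0,0,0],9],[[0,0,0],9],[[0,0,0],9],[[0,0,0],9],[[0,0,0],8],[[0,0,0],0],[[0,0,0],0]]'
python3 - <<'E'
from h import *
print(rel([.563,-.331,.0605],49.6),robot.get_obs()["ft_force"])
c=camera("scene");cv2.imwrite("pics/s7.png",cv2.resize(c["pixels"][120:300,100:340],(800,600),interpolation=cv2.INTER_CUBIC))
E
```

```text
time: 27.6
position: [0.5767, -0.3095, 0.2232]
tool_rot: [0.915, 0.403, -0.017, 0.01]
ft_force: [1.0, -0.5, -2.5]
grip_width: 0.024
(array([-18.7,   3.8, 163.6]), np.float64(-2.0256531176412267)) [ 1.0110477  -0.52380612 -2.52723135]
```

View pics/s7.png

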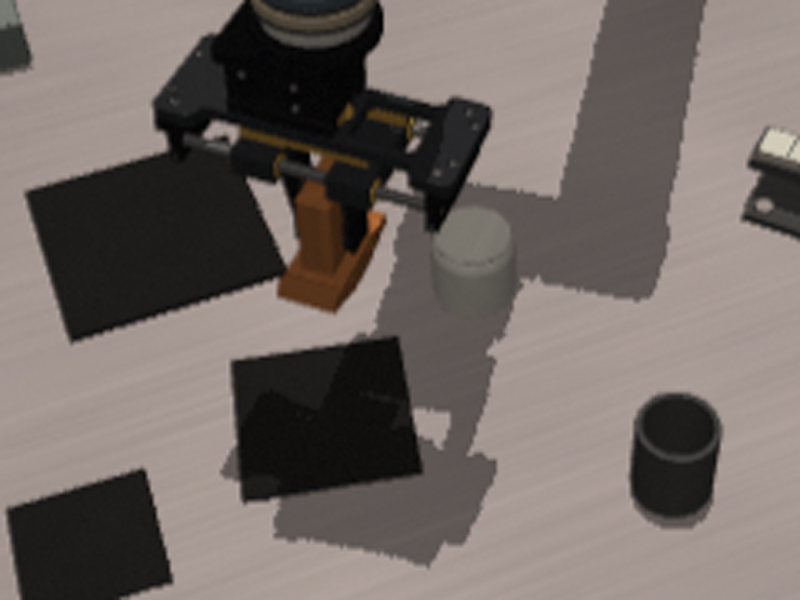

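The shoe hangs upright and level with the pad, about 20 mm off. The tin and the offcut stand as before. I'll correct and lower most of the way.

```bash
python3 -m pendant '[[[-10,2,0],-2],[[-9,2,20],0],[[0,0,40],0],[[0,0,40],0],[[0,0,25],0],[[0,0,10],0],[[0,0,0],0],[[0,0,0],0]]'
python3 - <<'E'
from h import *
print(rel([.563,-.331,.0605],49.6),robot.get_obs()["q"].round(3),pose()[1].as_matrix()[:,2])
E
```

```text
time: 28.65
position: [0.5655, -0.3321, 0.0912]
tool_rot: [0.908, 0.418, -0.016, 0.011]
ft_force: [0.0, 0.1, -3.1]
grip_width: 0.0238
(array([ 0.5, -2.8, 30.7]), np.float64(-0.1401868145901517)) [-0.684  0.756  1.464 -0.05   0.916 -1.517] [-0.02013503 -0.03431211 -0.99920832]
```

```bash
{ python3 -m pendant '[[[0,-2,10],0],[[0,0,10],0],[[0,0,6],0],[[0,0,2],0],[[0,0,0],0]]'; python3 -m pendant '[[[0,0,1],0],[[0,0,0],0]]'; python3 -m pendant '[[[0,0,1],0],[[0,0,0],0]]'; } | grep -E "pos|ft"
```

```text
position: [0.5625, -0.3312, 0.0617]
ft_force: [0.4, 0.9, -2.3]
position: [0.5627, -0.3314, 0.0612]
ft_force: [0.0, -0.3, -2.4]
position: [0.5628, -0.3314, 0.0611]
ft_force: [-1.1, 0.8, 4.9]
```

```bash
python3 -m pendant '[[[0,0,-0.7],0],[[0,0,0],0],[[0,0,0],0]]' 30; python3 -m pendant '[[[0,0,0],0],[[0,0,0],0],[[0,0,0],0],[[0,0,0],0],[[0,0,0],0],[[0,0,0],0]]' 87;  python3 -m pendant '[[[0,0,-10],0],[[0,0,-20],0],[[0,0,-40],0],[[0,0,-50],0],[[0,0,-50],0],[[0,0,-40],0],[[0,0,0],0],[[0,0,0],0]]'
python3 - <<'E'
from h import *
c=camera("wrist");s=camera("scene")
a=cv2.resize(c["pixels"][60:240,130:370],(400,300));b=cv2.resize(s["pixels"][180:300,140:300],(400,300),interpolation=cv2.INTER_CUBIC);d=cv2.resize(s["pixels"][145:205,320:400],(400,300),interpolation=cv2.INTER_CUBIC);t=cv2.resize(camera("top")["pixels"][110:230,110:270],(400,300))
cv2.imwrite("pics/end.png",np.vstack([np.hstack([a,b]),np.hstack([d,t])]))
E
```

```text
time: 30.15
position: [0.5624, -0.3314, 0.0604]
tool_rot: [0.908, 0.418, -0.017, 0.01]
ft_force: [-0.5, -0.1, 0.2]
grip_width: 0.0295
time: 30.9
position: [0.5624, -0.3312, 0.0605]
tool_rot: [0.908, 0.418, -0.017, 0.01]
ft_force: [-0.4, -0.2, -1.2]
grip_width: 0.0814
time: 31.9
position: [0.5666, -0.3239, 0.271]
tool_rot: [0.908, 0.418, -0.017, 0.01]
ft_force: [-0.2, -0.0, -0.5]
grip_width: 0.087
```

View pics/end.png

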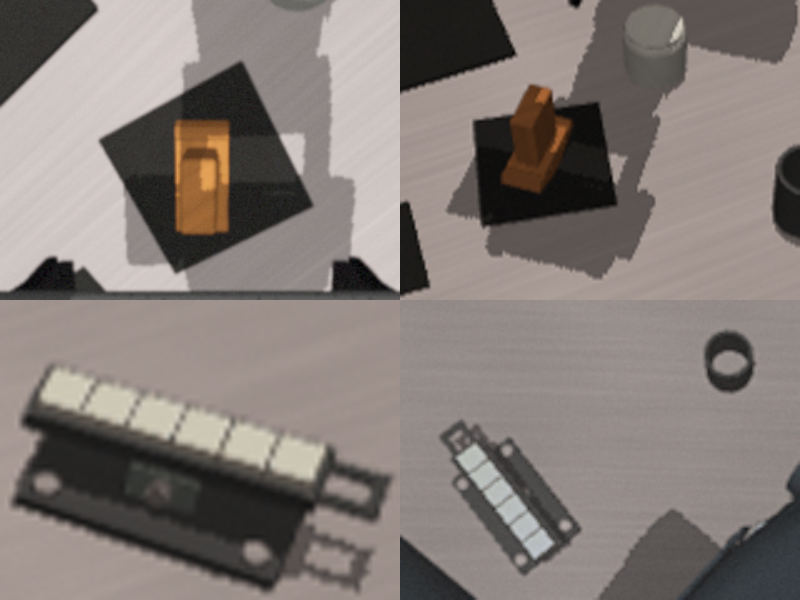

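The shoe stands upright in the middle of the pad, the gripper is clear, and the row is even and lower than at the start. Handing in.

```bash
python3 -c "
from rig import order
print(order.hand_in())"
```

```text
the job is handed in; nothing more can be done
None
```

I pressed tile 1 until it stopped, swept the shoe to tile 6 in one stroke without lifting, stood the shoe back on its pad and handed in at about 32 s. No verdict was reported, and I had no direct reading of the tile joints.

- **Pressing:** Tile 1 stopped moving at about 14 N. During the sweep the downward force read about 9–20 N. The highest reading was about 25 N, in a last push on tile 6 that did not move it further. These are readings at the end of each call, so a brief peak between them would not show.
- **Tiles:** The last pictures show all six level with each other and about 1.5 pixels lower than at the start, which fits fully home.
- **Shoe and bystanders:** The shoe stands upright near the middle of the pad with the gripper open and well clear. The tin and the offcut look unmoved.

**Disagreements:**
- The different camera views put the carrier 2–3 mm apart.
- The shoe ran 1.5–3 mm to one side during the sweep, and the arm lagged its commands by about 5 mm from drag.
- A fast turn on the way back left the tool tilted 0.04 rad. The shoe settled flat when I let go.

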